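# Load the bench tester's cell sled and lock both sleds home

### The job

Two cell stations on the bench have push-push sleds: one is locked in and empty, the other is sprung out with its cell already seated. Press the locked sled to release it, seat the loose cell in its bay (flat end against the spring contact, button end against the fixed contact at the back), and press both sleds home so that each stays locked with its cell in it. Leave the stack of ring frames, the steel mandrel and the screwdriver where they are.

Things in the scene. Friction and masses are not known exactly. Their poses are not given: they have to be found in the camera images.
- sledA (a joint): travel (m) of station A's sled along the station's +x: 0 sprung out, 0.077 locked (its start), 0.0915 at its stop. Push-push: a press to the stop, then letting go, locks it; the next one releases it and it springs out in about 0.6 s. A press must come within 1 mm of the stop to count. Spring 2 N (out) to 4.2 N (stop), plus 14 N per m/s
- sledB (a joint): the same for station B's sled, of like make; it starts at 0, sprung out, with cell_in in its bay
- sledA_face (a point): middle of the outer front of sled A's grey front plate (64 mm wide, 10 thick, from 7 to 63 mm above the bench; this point 40 mm above it), which is pushed. Axes: +x the pressing direction, into the hood; +z up. Out, it is 105 mm before the hood's mouth; locked, 28 mm; at the stop, 13.5 mm
- sledB_face (a point): the same on sled B
- sledA_bay (a point): where a seated cell's centre lies in sled A: 58.5 mm behind the plate's outer front, 40 mm above the bench, +x into the hood, +z up. The cell lies along x on two rails (28 mm wide over both, tops at z = -12.5 mm, free beside them down to -34 mm). Open from above only while the sled is out
- sledB_bay (a point): the same in sled B
- stationA: cell station, fixed: grey hood (170 mm long, 84 wide, top 74 mm above the bench) on a black base plate 6 mm thick that reaches 120 mm before the hood. Origin on the bench under the mouth's middle; hood to +x, sled comes out to -x. Its sled starts locked and empty; it may be the left or the right one.
- stationB: cell station, fixed: grey hood (170 mm long, 84 wide, top 74 mm above the bench) on a black base plate 6 mm thick that reaches 120 mm before the hood. Origin on the bench under the mouth's middle; hood to +x, sled comes out to -x. Like A; its sled starts out and loaded.
- cell: the loose cell: white-sleeved cylinder 32 mm in diameter, 70 mm long with the 3 mm high, 12 mm wide steel button, with an 11 mm bare dark-steel shoulder at the button end, about 0.14 kg, lying on the bench. Origin on its axis at mid-length; its x axis runs along it, +x to the button end
- cell_button (a point): the middle of the loose cell's button, 35 mm along its +x
- cell_in: a like cell, already seated in sled B, button to the back; origin and axes as the loose cell's
- ring_stack: bystander: stack of brown and white ring frames, 82 mm in diameter, 50 mm high; origin under its centre
- mandrel: bystander: bare steel winding mandrel lying on the bench, 110 mm long, 26 mm in diameter with 32 mm collars at both ends; origin on its axis at mid-length, x along it. Do not mistake it for the cell
- driver: bystander: screwdriver with black handle, 170 mm long, lying along its x between the hoods; origin at its middle on the bench
- sledA_rear (a point): sled A's fixed brass contact at the back of the bay: this point is on its face at axis height, 35 mm behind the bay point; 30 mm wide, its top 2 mm above this point. Opposite, on the front plate, a sprung brass disc (16 mm across, on the axis) stands 64 mm before it when free and yields 15.5 mm towards the plate (2.5 N + 0.5 N/mm); a 70 mm cell must press it in by over 6 mm
Things that resemble listed ones, but are neither listed nor needed, are in the scene too. Leave any pink look-alike of the cell alone. Leave any pink look-alike of the cell_in alone.

How it is judged:
By the outcome, as a careful person would: the job done as asked, in the order asked, and still so for the second after the job is handed in, with the robot touching nothing.
It also fails if it takes over 72 s, if anything falls off the work surface, if the arm or the gripper's body presses on something with over 40 N, if the wrist force passes 120 N, or if a joint passes its speed limit or range.

### The arm

A 7-joint arm with a two-finger parallel gripper is mounted at the origin on the work surface. World frame = base frame: x ahead of the robot, y to its left, z up, the work surface at z = 0. Lengths are in m, angles in rad, forces in N, time in s.
With the tool pointing down it reaches from about 0.35 to 0.9 m from the base axis. Payload 19.9 kg.
Tool frame: the origin (TCP) lies between the finger pads; the fingertips stand 19 mm ahead of it and the grasp point (between the pads) is the TCP; z points along the fingers, y is the line along which they close (so a half turn about z gives the same grasp; the last joint's range is limited). The gripper opens to 94 mm and grips with 3 to 60 N. Pads are 16 mm wide; open, the fingers measure 119 mm over their backs; the gripper's body (75 mm by 177 mm) begins 78 mm behind the grasp point.
Start: joints at [-1.167, 0.417, -0.01, 1.614, 0.005, 1.111, -0.053], TCP at [0.269, 0.564, 0.224] pointing down, gripper open.
Joint ranges: [-2.81, 2.81], [-0.39, 2.02], [-1.27, 1.25], [0.06, 2.57], [-1.19, 4.33], [0.19, 2], [-2.82, 2.82]. Speed limits (rad/s): [1.89, 1.89, 2.39, 2.39, 3.01, 3.01, 3.01].

### API

Orientations are given as a 3x3 rotation matrix whose columns are the frame's x, y, z axes.
In Python, from rig import robot gives the robot as it stands. Calls block until the motion is done:
- robot.move_ptp(position, orientation): joint-space move of the TCP to a pose.
- robot.move_linear(position, velocity=0.15, frame=None, threshold=None): straight line of the TCP; frame=None keeps the orientation; velocity is the mean speed in m/s. With threshold (N) it stops when the force on the tool has changed by that much, and returns True; else False.
- robot.goto_joints(angles): joint-space move.
- robot.gripper_to(opening): finger opening in m; the grip force is fixed at half the most; returns when the fingers have stopped.
- robot.pause(seconds).
- robot.ik(position, orientation): joint angles nearest the present ones, or None.
- robot.get_state(): the state.
- robot.grab_frame(name): name is "side" or "top" or "wrist"; returns the picture (480x640x3 uint8, red, green, blue); there is no depth.
- robot.camera_info(name): a dict with "fx", "fy", "cx", "cy" (pixels), "dist" ([k1, k2, p1, p2, k3] as OpenCV has them; the pictures are not rectified), "rvec" (rotation vector, rad) and "tvec" (3), from world to camera coordinates, as OpenCV has them. Camera axes: x right, y down, z forward; pixel columns grow to the right and rows downward; lengths in m; the calibration is good to about 2 mm. A picture is of the moment at which its call begins: read the wrist's pose just before it. camera_info takes no time and is no camera call; for the wrist camera it gives the pose at the moment of the call.
A pose or a line that the arm cannot do raises robot.PlanningError and nothing moves.
- robot.sign_off(): hands the job in; it is judged then, once.
The state is a dict: "time": time; "qpos": joint angles; "joint_vel": joint speeds; "effort": joint torques, N m; "ee_pos": TCP position; "tool_rot": TCP orientation; "force": force on the tool from outside, world axes, zero at the start; "moment": the same for the moment, N m; "opening": finger opening in m; "grasp_force": force on a finger pad.
Only numpy, scipy, OpenCV 4.12 (cv2) and the standard library are available. Lean on these libraries where they do the work, as an engineer would, in place of code of your own. Each camera call takes 0.05 s, during which the arm holds its last target. There are 200 camera calls.

## Working session

There is one attempt and no reset: what is moved stays moved. The work goes in short steps, each a Python script; the robot and the scene stay as the last script left them, time stands still between calls to the robot, and variables do not carry over. Pictures are saved under pics/ and viewed, at most 10 in all, crops included, and the job is handed in when it is done.

```bash
mkdir -p pics; ls
python3 - <<'E'
from rig import robot
import cv2,numpy as np
for n in("top","side"):
    f=robot.grab_frame(n); cv2.imwrite(f"pics/{n}0.png",f[...,::-1]); i=robot.camera_info(n); print(n,i)
    R=cv2.Rodrigues(np.array(i["rvec"]))[0]; print(-R.T@np.array(i["tvec"]))
print(robot.get_state())
E
```

```text
pics
top {'fx': 558.3006700920854, 'fy': 558.3006700920854, 'cx': 307.48473872064096, 'cy': 242.81203974212445, 'dist': array([-0.10959754,  0.        ,  0.        ,  0.        ,  0.        ]), 'rvec': array([ 2.11148019, -2.1157608 ,  0.21794911]), 'tvec': array([7.64947997e-06, 5.22382895e-01, 9.74329526e-01])}
[ 3.13045637e-01 -3.72923072e-04  1.06028496e+00]
side {'fx': 544.2328605408263, 'fy': 544.2328605408263, 'cx': 323.13129106658477, 'cy': 231.45089176997593, 'dist': array([0.02337021, 0.        , 0.        , 0.        , 0.        ]), 'rvec': array([ 2.08934544, -0.87062536,  0.44474307]), 'tvec': array([-0.35997139,  0.28802774,  0.89808837])}
[-0.13803423 -0.62601013  0.77984612]
{'time': 0.1, 'qpos': array([-1.16747438,  0.41791315, -0.01031868,  1.61409861,  0.00467687,
        1.11068028, -0.05300827]), 'joint_vel': array([-0.00086376, -0.00156004, -0.00166978, -0.00142248,  0.00022386,
        0.00167467,  0.0005202 ]), 'effort': array([ 2.51791520e-03, -8.52595925e+01,  6.40852321e-01, -4.26705265e+01,
       -4.86863335e-02,  1.63158285e-02,  8.03461353e-05]), 'ee_pos': array([0.26879701, 0.56390451, 0.22389491]), 'tool_rot': array([[-9.02688904e-01,  4.30293592e-01, -4.10215186e-04],
       [ 4.30293783e-01,  9.02688358e-01, -9.93956655e-04],
       [-5.73967065e-05, -1.07374669e-03, -9.99999422e-01]]), 'force': array([-0.65419956, -0.04691732,  0.39629945]), 'moment': array([ 0.01350786, -0.03057573,  0.00952529]), 'grasp_force': 0.0, 'opening': 0.09378699100653641}
```

View pics/top0.png

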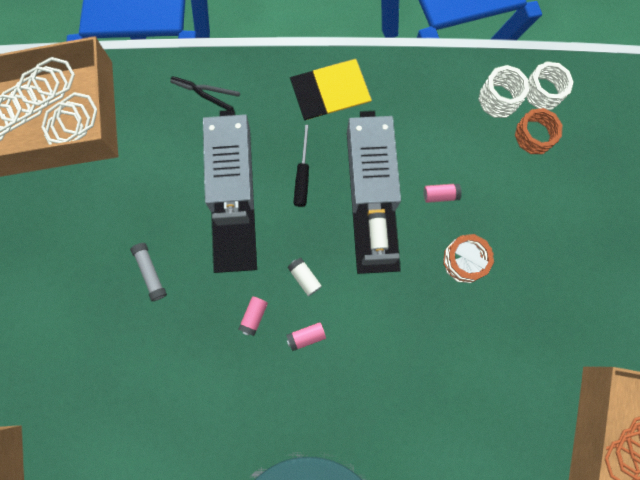

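View pics/side0.png

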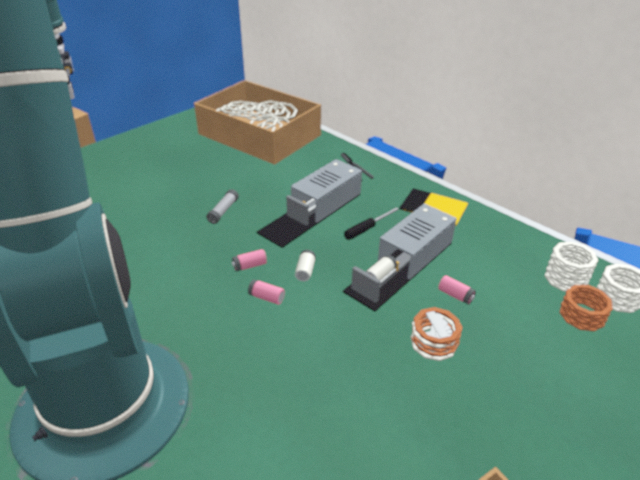

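Top view: station A is on the left (hood front about (228,205), sled in and empty) and B on the right (sled plate about (381,259), cell in). Candidates for the cell are the white one with a dark shoulder at (305,276), pink cylinders at (252,316), (306,336) and (442,193), and the steel mandrel at (148,272). By the description I choose the white one, and I'll check it in a crop.

Run:
```python
import cv2
a=cv2.imread("pics/top0.png")
c=a[190:310,190:340]; cv2.imwrite("pics/c1.png",cv2.resize(c,None,fx=5,fy=5,interpolation=cv2.INTER_CUBIC))
c=a[105:280,340:410]
d=a[105:280,195:265]
import numpy as np
cv2.imwrite("pics/c2.png",cv2.resize(np.hstack([d,c]),None,fx=3.4,fy=3.4,interpolation=cv2.INTER_CUBIC))
```

```text
(no output)
```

View pics/c1.png

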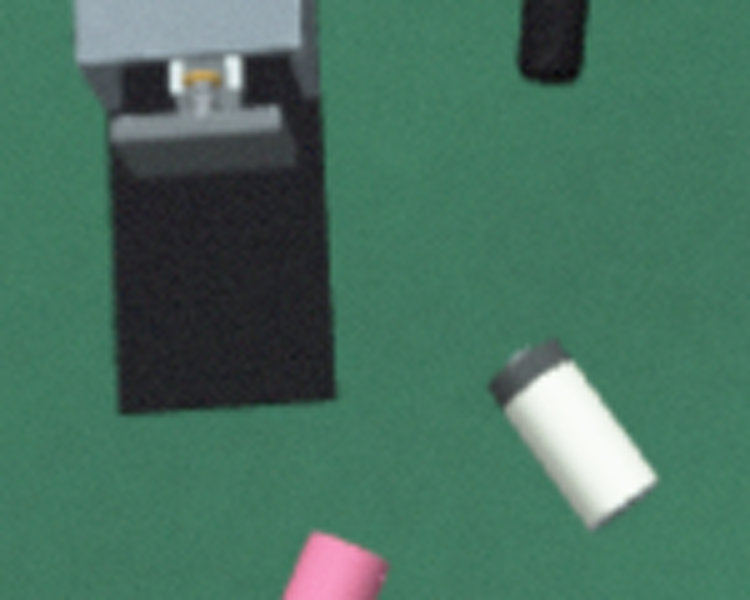

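View pics/c2.png

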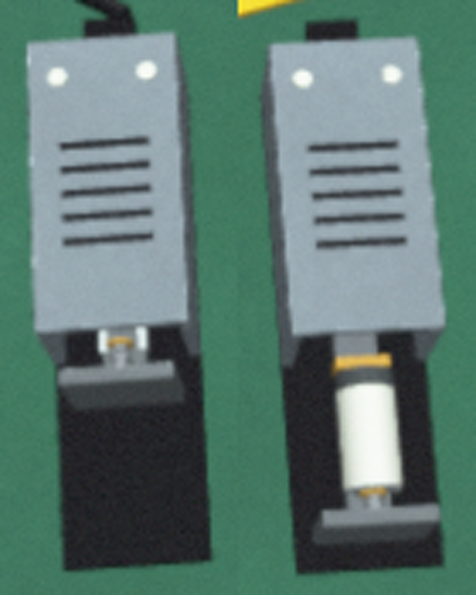

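The crops confirm the white cell: dark shoulder and button at upper left of c1 (495–560, 340–385), flat end at (597,530)–(658,480). A's sled is in with its empty bay visible, and B's cell has its shoulder to the back.

```bash
cat > h.py <<'E'
import numpy as np,cv2
from rig import robot
from scipy.optimize import least_squares
def proj(i,P):
    K=np.array([[i["fx"],0,i["cx"]],[0,i["fy"],i["cy"]],[0,0,1.]])
    return cv2.projectPoints(np.array(P,float).reshape(-1,1,3),i["rvec"],i["tvec"],K,i["dist"])[0][:,0]
def unproj(i,uv,z):
    K=np.array([[i["fx"],0,i["cx"]],[0,i["fy"],i["cy"]],[0,0,1.]])
    n=cv2.undistortPoints(np.array(uv,float).reshape(-1,1,2),K,i["dist"])[:,0]
    R=cv2.Rodrigues(np.array(i["rvec"]))[0];c=-R.T@np.array(i["tvec"])
    d=np.c_[n,np.ones(len(n))]@R
    return c+d*((z-c[2])/d[:,2])[:,None]
def Rz(a): return np.array([[np.cos(a),-np.sin(a),0],[np.sin(a),np.cos(a),0],[0,0,1]])
def down(a):
    "tool down, closing axis y at yaw a+90deg, x at yaw a"
    return Rz(a)@np.diag([1,-1,-1.])
E
python3 - <<'E'
from h import *
i=robot.camera_info("top")
def c2(p,ox): p=np.array(p,float);return np.c_[(p[:,0]-ox[0]+.5)/3.4-.5+ox[1],(p[:,1]+.5)/3.4-.5+105]
A=c2([(28,42),(175,34),(187,322),(36,332),(64,570),(211,559)],(0,195))
B=c2([(272,45),(415,38),(443,326),(294,335),(297,573),(443,563)],(238,340))
M=np.array([(.17,.042,.074),(.17,-.042,.074),(0,-.042,.074),(0,.042,.074),(-.12,.042,.006),(-.12,-.042,.006)])
for n,P in(("A",A),("B",B)):
    f=lambda q:(proj(i,M@Rz(q[2]).T+[q[0],q[1],0])-P).ravel()
    r=least_squares(f,[.6,0,0]);print(n,r.x,r.fun.round(1))
C=(np.array([(490,385),(560,340),(658,480),(597,530)])+.5)/5-.5+190
W=unproj(i,C,.016);b=W[:2].mean(0);a=W[2:].mean(0);d=b-a
print("cell",(a+b)/2,np.linalg.norm(d),np.arctan2(d[1],d[0]),W)
print(unproj(i,[[305,276]],.016))
E
```

```text
A [0.59732872 0.14577184 0.0669384 ] [-0.3  0.1  0.2 -0.7  0.7 -0.1 -0.4  0.1 -0.3  0.1  0.1  0.4]
B [ 0.59466252 -0.13081614  0.05191204] [-1.  -0.6  0.7 -0.4  0.8  0.2 -0.8 -0.1 -0.2  0.1  0.5  0.7]
cell [0.46571965 0.00410624 0.016     ] 0.06672235877238632 0.6176386378812075 [[ 0.48428113  0.03668691  0.016     ]
 [ 0.50155346  0.01016526  0.016     ]
 [ 0.44793735 -0.02671707  0.016     ]
 [ 0.42910667 -0.00371016  0.016     ]]
[[0.4662459  0.00374643 0.016     ]]
```

```bash
cat >> h.py <<'E'
SA=(np.array([.5973,.1458,0]),.0669); SB=(np.array([.5947,-.1308,0]),.0519)
def st(S,x,y,z): return S[0]+Rz(S[1])@[x,y,z]
def best(p,a):
    "down orientation of yaw a or a+pi, whichever leaves joint 7 freer"
    c=[]
    for b in(a,a+np.pi):
        q=robot.ik(p,down(b))
        if q is not None:c.append((abs(q[6]),b))
    return min(c)[1]
def say(*m):
    s=robot.get_state();print(*m,"t",round(s["time"],2),s["ee_pos"].round(4),"F",s["force"].round(1),"open",round(s["opening"],4),"g",round(s["grasp_force"],1))
def press(S,x0,xend=-.009,z=.045):
    "press a sled from x0 (face position, station frame) to its stop and let go"
    a=best(st(S,x0-.035,0,.12),S[1]);R=down(a)
    robot.move_ptp(st(S,x0-.035,0,.12),R)
    robot.move_linear(st(S,x0-.035,0,z),velocity=.15)
    if x0<-.05: robot.move_linear(st(S,-.045,0,z),velocity=.1,threshold=25)
    hit=robot.move_linear(st(S,xend,0,z),velocity=.03,threshold=14)
    say("press",hit,"station x",((Rz(S[1]).T@(robot.get_state()["ee_pos"]-S[0])).round(4)))
    robot.move_linear(st(S,x0-.035 if x0<-.05 else -.15,0,z),velocity=.2)
E
python3 - <<'E'
from h import *
robot.gripper_to(0.0)
press(SA,-.028)
robot.move_linear(st(SA,-.15,0,.15),velocity=.25)
say()
cxy=np.array([.4657,.0041,.016]);a=best(cxy+[0,0,.13],.6176)
robot.gripper_to(.06)
robot.move_ptp(cxy+[-.0,0,.16],down(a));say(a)
i=robot.camera_info("wrist");cv2.imwrite("pics/w1.png",robot.grab_frame("wrist")[...,::-1])
np.save("w1.npy",i,allow_pickle=True)
print(proj(i,[cxy,cxy+.035*np.array([np.cos(.6176),np.sin(.6176),0])]))
t=robot.grab_frame("top");cv2.imwrite("pics/t1.png",t[...,::-1])
E
```

```text
press True station x [-0.0229 -0.      0.0444] t 5.28 [0.5745 0.1442 0.0444] F [-4.3 -0.4  3.1] open 0.0004 g 2.2
t 6.63 [0.4485 0.1358 0.1503] F [-0.9 -0.2 -0.1] open 0.0003 g 0.0
0.6176 t 9.62 [0.4657 0.0043 0.176 ] F [ 0.1 -0.6  0.2] open 0.06 g 0.0
[[320.41730472 229.06985583]
 [320.43802587 183.50229343]]
```

View pics/w1.png

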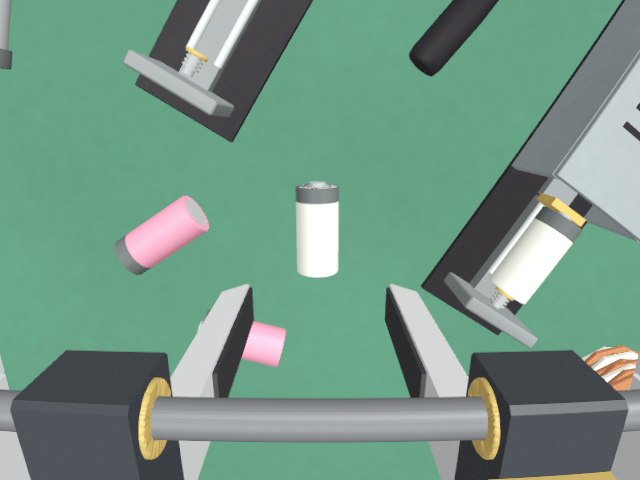

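View pics/t1.png

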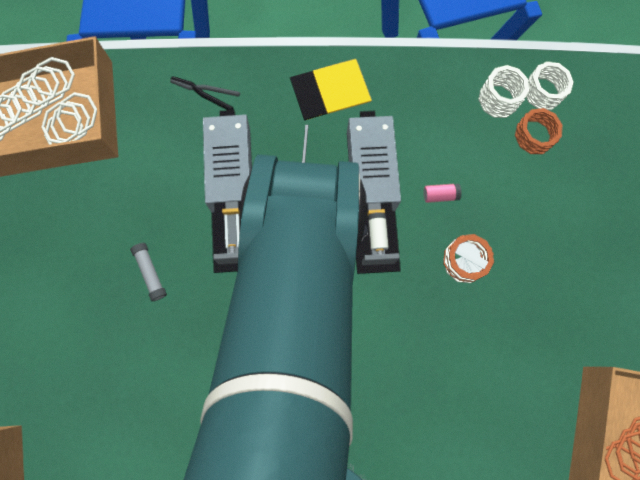

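Wrist view: cell axis runs at column 317.5 from the button at (318,182) to the flat end at row 275, fingers straddle it. Sled A is sprung out and empty (plate at (178,83)). Top view confirms A is out.

Run:
```python
from h import *
i=np.load("w1.npy",allow_pickle=True).item()
W=unproj(i,[[317.5,182.5],[317.5,228]],.016);print(W)
im=cv2.imread("pics/w1.png")
for S in(SA,SB):
    P=proj(i,[st(S,x,y,.063) for x,y in((-.105,.032),(-.105,-.032),(-.095,-.032),(-.095,.032))]+[st(S,-.0115,y,.042) for y in(.015,-.015)]+[st(S,-.12,y,.006) for y in(.042,-.042)]);print(P.round(1).tolist())
    for p in P: cv2.circle(im,tuple(int(round(v*16)) for v in p),24,(0,0,255),-1,cv2.LINE_AA,4)
o=np.hstack([cv2.resize(im[30:150,110:260],None,fx=2.6,fy=4*.65,interpolation=2),cv2.resize(im[170:350,420:600],None,fx=2.6*.667,fy=2.6*.6667,interpolation=2)[:312]])
cv2.imwrite("pics/w1o.png",o)
```

```text
[[0.49357584 0.02659136 0.016     ]
 [0.46509188 0.00641359 0.016     ]]
[[122.3, 62.3], [212.4, 116.2], [220.1, 101.9], [129.5, 47.4], [227.7, -52.1], [268.7, -26.9], [135.4, 84.1], [232.7, 142.4]]
[[465.8, 306.8], [532.8, 349.1], [541.6, 338.6], [474.5, 295.5], [552.9, 203.3], [582.5, 225.4], [423.0, 287.2], [499.8, 335.2]]
```

View pics/w1o.png

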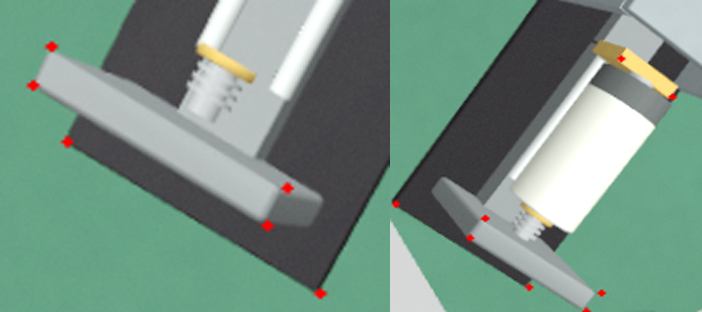

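```bash
cat >> h.py <<'E'
def cellpose(S,c,z,tilt):
    "TCP pose holding the cell with its centre at c,0,z from the bay point, flat end tilted down by tilt deg"
    t=np.radians(-tilt);R=Rz(S[1])@np.array([[np.cos(t),0,np.sin(t)],[0,1,0],[-np.sin(t),0,np.cos(t)]])@np.diag([1,-1,-1.])
    return st(S,-.0465+c,0,.040+z)-.0065*R[:,2],R
def cs(S):
    s=robot.get_state();p=s["ee_pos"]+.0065*s["tool_rot"][:,2]
    return (Rz(S[1]).T@(p-S[0])-[-.0465,0,.04]).round(4)
E
python3 - <<'E'
from h import *
p=np.array([.465,.0058,.0225])
robot.move_linear(p,velocity=.15,threshold=20);say("at")
robot.gripper_to(.02);say("grip")
robot.move_linear(p+[0,0,.1],velocity=.2)
P,R=cellpose(SA,.008,.07,12);robot.move_ptp(P,R)
P,R=cellpose(SA,.008,.020,12);print(robot.move_linear(P,velocity=.1,threshold=8));say("above",cs(SA))
P,R=cellpose(SA,-.006,.020,12);print(robot.move_linear(P,velocity=.03,threshold=3.5));say("touch",cs(SA))
cv2.imwrite("pics/w2.png",robot.grab_frame("wrist")[...,::-1])
E
```

```text
at t 10.9 [0.4654 0.0058 0.0231] F [ 0.   0.6 -0.6] open 0.0601 g 0.0
grip t 11.47 [0.4651 0.0058 0.0226] F [-1.   1.1  3.8] open 0.0313 g 30.0
False
above [ 0.0082 -0.0005  0.0203] t 13.49 [0.5578 0.1427 0.0667] F [-0.8  0.5 -1.4] open 0.0313 g 30.0
True
touch [-0.0018  0.0001  0.0206] t 13.88 [0.5478 0.1426 0.067 ] F [ 4.2 -0.4  0.1] open 0.031 g 30.0
```

View pics/w2.png

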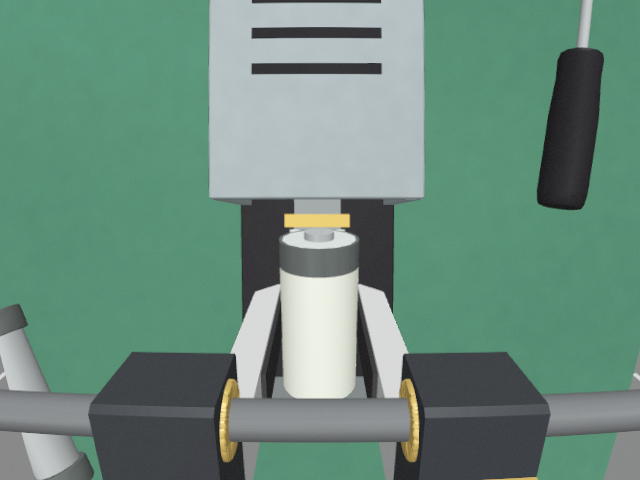

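Wrist view: the cell is held tilted with its button at (319,234), laterally centred on the brass contact (285–350, row 220). The flat end has touched the disc, about 2.5 mm earlier than nominal in hand, so I'll press a bit further before lowering.

Run:
```python
from h import *
P,R=cellpose(SA,-.0075,.020,12);print(robot.move_linear(P,velocity=.03,threshold=14));say("pressed",cs(SA))
P,R=cellpose(SA,-.0075,.008,5);print(robot.move_linear(P,velocity=.04,frame=R,threshold=10));say("mid",cs(SA))
P,R=cellpose(SA,-.0075,.0005,0);print(robot.move_linear(P,velocity=.04,frame=R,threshold=8));say("low",cs(SA))
i=robot.camera_info("wrist");cv2.imwrite("pics/w3.png",robot.grab_frame("wrist")[...,::-1])
```

```text
False
pressed [-0.0064  0.0001  0.0206] t 14.27 [0.5431 0.1423 0.067 ] F [5.9 0.8 1.2] open 0.0312 g 30.0
False
mid [-0.0058  0.0001  0.0085] t 14.72 [0.5446 0.1424 0.055 ] F [7.2 1.2 3. ] open 0.0312 g 30.0
False
low [-0.0056  0.0003  0.0009] t 15.05 [0.5452 0.1426 0.0474] F [8.1 2.  2.9] open 0.031 g 30.0
```

View pics/w3.png

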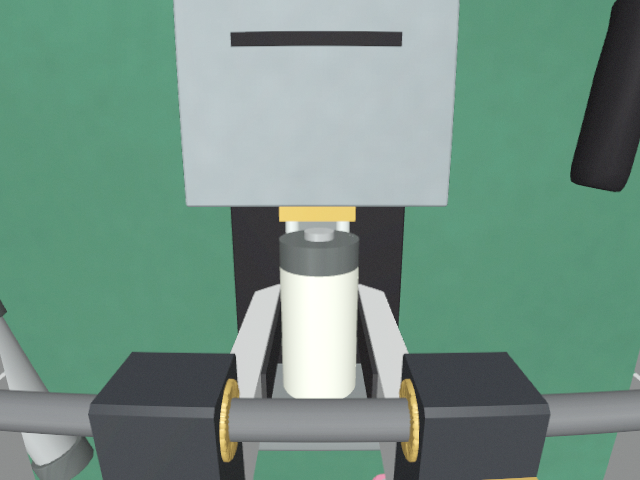

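The cell is down in the bay with its button at (319,235), just ahead of the brass contact (row 213) and laterally centred. Next: ease it back, release it, then press A and B.

Run:
```python
from h import *
P,R=cellpose(SA,-.0035,.0005,0);print(robot.move_linear(P,velocity=.03));say("back",cs(SA))
P,R=cellpose(SA,-.0035,-.002,0);print(robot.move_linear(P,velocity=.03,threshold=4));say("down",cs(SA))
robot.gripper_to(.055);robot.pause(.2);say("open")
robot.move_linear(P+[0,0,.10],velocity=.15)
robot.pause(.1)
cv2.imwrite("pics/w4.png",robot.grab_frame("wrist")[...,::-1])
```

```text
False
back [-0.0023  0.0003  0.001 ] t 15.38 [0.5486 0.1428 0.0475] F [6.1 2.1 2. ] open 0.0313 g 30.0
False
down [-0.0021  0.0008 -0.0008] t 15.63 [0.5487 0.1433 0.0457] F [ 0.1  4.  18.3] open 0.0314 g 30.0
open t 16.41 [0.5474 0.1425 0.0445] F [-0.4  0.1  0.3] open 0.055 g 0.0
```

View pics/w4.png

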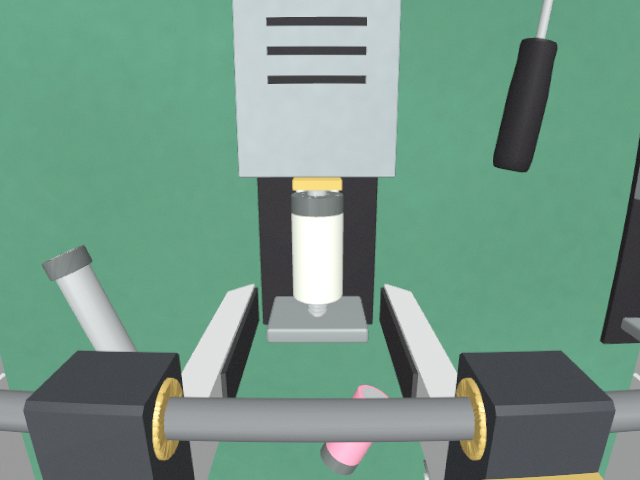

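The wrist view shows the cell seated: button against the brass contact at (317,188), flat end compressing the disc at (317,305). Now both presses, with the picture budget spent, so I'll check the locks numerically.

Run:
```python
from h import *
robot.move_linear(st(SA,-.14,0,.15),velocity=.25)
robot.gripper_to(0.0)
press(SA,-.105)
robot.move_linear(st(SA,-.14,0,.13),velocity=.25)
press(SB,-.105)
robot.move_linear(st(SB,-.14,0,.13),velocity=.25)
robot.goto_joints([-1.167,.417,-.01,1.614,.005,1.111,-.053]);robot.pause(.3);say()
t=robot.grab_frame("top")[...,::-1];cv2.imwrite("pics/t2.png",t)
o=cv2.imread("pics/top0.png");i=robot.camera_info("top")
for n,S in(("A",SA),("B",SB)):
    # brightness along the station's axis line at plate-top height: the grey plate shows as a bump on black
    for nm,im in(("start",o),("now",t)):
        X=np.arange(-.125,.0,.005);P=proj(i,[st(S,x,.022,.063) for x in X])
        print(n,nm,[int(im[int(round(v)),int(round(u))].mean()) for u,v in P])
d=np.abs(t.astype(int)-o).max(2)>50
k,l,s,c=cv2.connectedComponentsWithStats(d.astype(np.uint8));print([(*x[:5],) for x in s[1:] if x[4]>12])
```

```text
press True station x [-0.0229 -0.      0.0444] t 23.93 [0.5745 0.1443 0.0444] F [-4.5 -0.4  3.9] open 0.0004 g 2.2
press True station x [-0.0229  0.0001  0.0444] t 29.54 [ 0.5718 -0.1319  0.0444] F [-4.8  0.   2.8] open 0.0005 g 2.2
t 33.66 [0.2695 0.5635 0.2245] F [-0.1 -0.   0. ] open 0.0001 g 0.0
A start [37, 37, 34, 38, 35, 34, 31, 33, 39, 35, 31, 34, 38, 37, 35, 35, 34, 60, 61, 67, 133, 135, 36, 36, 34]
A now [36, 38, 34, 36, 37, 37, 37, 37, 35, 37, 35, 37, 37, 35, 37, 41, 32, 64, 63, 62, 136, 137, 36, 35, 37]
B start [30, 35, 43, 65, 76, 140, 56, 37, 40, 36, 42, 35, 38, 34, 43, 48, 33, 37, 37, 33, 38, 39, 41, 41, 37]
B now [39, 37, 37, 36, 35, 37, 38, 39, 40, 38, 36, 34, 38, 36, 39, 37, 41, 54, 64, 68, 139, 139, 37, 38, 46]
[(np.int32(221), np.int32(201), np.int32(17), np.int32(9), np.int32(85)), (np.int32(362), np.int32(202), np.int32(34), np.int32(18), np.int32(273)), (np.int32(365), np.int32(218), np.int32(34), np.int32(42), np.int32(798)), (np.int32(288), np.int32(262), np.int32(34), np.int32(34), np.int32(552))]
```

Both plates are at the locked position. Besides the sleds, the only change in the picture is the spot the cell was taken from, so the bystanders are undisturbed.

```bash
python3 -c "
from rig import robot
print(robot.sign_off())"
```

```text
the job is handed in; nothing more can be done
None
```

I released sled A, seated the loose cell in it button to the back, pressed both sleds until their plates sat at the locked position, and handed the job in at about 34 s; the final top picture shows nothing else moved.

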